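# Shift the bench-tested simulator gearstick from second to third

## Robot

A 7-joint arm with a two-finger parallel gripper is mounted at the origin on the work surface. World frame = base frame: x ahead of the robot, y to its left, z up, the work surface at z = 0. Lengths are in m, angles in rad, forces in N, time in s.
With the tool pointing down it reaches from about 0.35 to 0.9 m from the base axis. Payload 19.9 kg.
Tool frame: the origin (TCP) lies at the very end of the fingers, on their centre line; the grasp point (between the pads) lies 19 mm behind it (arm.grasp_offset is the distance from the TCP to the grasp point, in m); x points along the fingers, z is the direction in which the jaws open and shut, and the axes are right-handed (so a half turn about x gives the same grasp; the last joint's range is limited). The gripper opens to 94 mm and grips with 3 to 60 N. Pads are 16 mm wide; open, the fingers measure 119 mm over their backs; the gripper's body (75 mm by 177 mm) begins 78 mm behind the grasp point.
Start: joints at [-0.042, 0.417, -0.01, 1.614, 0.005, 1.111, -0.053], TCP at [0.625, 0, 0.205] pointing down, gripper open.
Joint ranges: [-2.81, 2.81], [-0.39, 2.02], [-1.27, 1.25], [0.06, 2.57], [-1.19, 4.33], [0.19, 2], [-2.82, 2.82]. Speed limits (rad/s): [1.89, 1.89, 2.39, 2.39, 3.01, 3.01, 3.01].

## Interface

Orientations are given as a 3x3 rotation matrix whose columns are the frame's x, y, z axes.
In Python, from plant import arm gives the robot as it stands. The module is installed in compiled form; this text tells all that it offers.
- The arm moves only by the shell command python3 -m inch 'ROWS' [FORCE]. ROWS is JSON, a list of rows, each a list of 3 entries, a list of its own where there are three numbers: the finger opening in m, from 0 to 0.094, then the shift along the tool's x, y, z in m, then the turn, a rotation vector about the tool's x, y, z in rad. A call has 1 to 20 rows; each row shifts and turns the pose as measured when the row begins, along the tool's axes as they then stand; what a row does not reach is not made up. A row lasts 1/10 s, in which the tool goes at most 50 mm and 8.59 degrees, less where a joint would pass 70% of its speed; a pose out of reach is approached as far as the arm can. A call with a gripper value outside its range is refused whole. The fingers move at their own pace and stop on an object; FORCE is the grip in N (left out, the last holds). Time passes only in rows, so rows that do not move let the fingers close. It gives the time, the measured TCP pose, the force and the opening at its end, in the units of the state.
- arm.get_obs(): the state, without advancing time (a new reading comes with each control period).
- arm.read_camera(name): name is "scene" or "side" or "wrist"; returns the picture (420x560x3 uint8, red, green, blue); there is no depth.
- arm.camera_model(name): a dict with "fx", "fy", "cx", "cy" (pixels), "dist_coeffs" ([k1, k2, p1, p2, k3] as OpenCV has them; the pictures are not rectified), "rvec" (rotation vector, rad) and "tvec" (3), from world to camera coordinates, as OpenCV has them; the wrist camera has in their place "T_tool_cam" (4x4, takes a point from camera to tool coordinates, whose origin is the TCP and whose axes are the tool frame's). Camera axes: x right, y down, z forward; pixel columns grow to the right and rows downward; lengths in m; the calibration is good to about 2 mm. A picture is of the moment at which its call begins: read the wrist's pose just before it. camera_model takes no time and is no camera call.
- arm.finish_job(): hands the job in, once; it reports no verdict.
Trained networks look in the newest picture that a camera, given by its name, has taken for a name from the list of things; names that differ only in an ending like _2 or _b are one class to them, and where a whole thing is asked for, a point or a joint stands for the part that bears it (a point fixed in the world has none). Each returns a list of dicts, best first, with "p" (0 to 1); they miss things now and then, are a little off and sometimes report something else, mostly with a low value. They report only what shows in the picture. A call takes as long as a camera call.
- arm.outline_of(label, camera): "mask" (420x560 bool, what is visible of it) and "rect" ([left, top, right, bottom] in pixels, round what is visible of it).
The state is a dict: "t": time; "qpos": joint angles; "qvel": joint speeds; "joint_torque": joint torques, N m; "tcp_pos": TCP position; "ee_rot": TCP orientation; "contact_force": force on the tool from outside, world axes, zero at the start; "torque": the same for the moment, N m; "grip_width": opening from 0.0 (shut) to 1.0 (fully open).
Only numpy, scipy, OpenCV 4.12 (cv2) and the standard library are available. Lean on these libraries where they do the work, as an engineer would, in place of code of your own. Each camera call takes 0.05 s, during which the arm holds its last target. There are 200 camera calls.

## Task

The gear shifter for a driving simulator is on the bench for a gate test and its lever has been left in second (the rear left slot of the H, seen from the robot). Push the red knob forward to neutral, across to the right, then forward fully home into third (the front right slot, away from the robot), without running into first or fourth on the way and without forcing the lever, and let it stand there. Only push the knob with the closed fingertips or the outside of the fingers, do not take it between them, and leave everything else on the bench where it is.

Things in the scene. Friction and masses are not known exactly. Their poses are not given: they have to be found in the camera images.
- shifter: the shifter, fixed: black steel housing 120 x 94 mm on a plywood test board 240 x 160 x 12 mm. Origin: on the bench under the gate's centre. x axis: forward (away from the robot, within 0.35 rad), y: left, z: up. The lever's pivot is 35 mm above the origin, inside the housing
- gate (a point): centre of the H slot, on the upper face of the aluminium gate plate (116 x 90 mm), 115 mm above the bench. Lanes: left (first front, second rear), right (third front, fourth rear), centred 14 mm either side, 14 mm wide, 53 mm long; one cross slot in the middle (neutral), 16 mm wide, with rounded corners. The shaft in it is 10 mm thick
- knob (a point): centre of the red ball knob (small bare metal cap on top), 48 mm across, 200 mm from the pivot along the lever: 235 mm above the bench when upright, at most 10 mm lower when leaning. z axis: up along the lever. Steel shaft 10 mm thick below; a black collar 23 mm across reaches 40 mm down from the centre. The knob travels 50 mm forward and back of neutral and about 35 mm to each side
- fore_aft (a joint): forward lean of the lever, rad: 0 neutral, positive forward, stops at 0.25 and -0.25; starts in second, -0.25 to -0.15. Knob offset forward = 200 mm x sin. The cross slot is passed only within about +-0.04 (knob within 8 mm of the middle; rounded corners guide from about 12 mm). No spring or detent: it stays where left; about 3 N at the knob moves it
- across (a joint): sideways lean of the lever, rad, positive to the left: left lane about 0.18, right lane about -0.18, each with play of about 0.02. Knob offset to the left = 200 mm x cos(fore_aft) x sin. No spring: it stays where left; about 3 N at the knob moves it
- fan_near: square black cooling fan lying flat, 80 x 80 x 25 mm, near the right-hand side of the shifter. Loose bystander, not to be disturbed. Origin at the centre of its underside
- motor: small upright gear motor, steel and brass cylinder 37 mm across, 55 mm high plus a 18 mm shaft, near the shifter's front left. Loose bystander, not to be disturbed. Origin at the centre of its underside
- spare_knob: spare black gear knob standing on its neck, 45 mm across, 52 mm high, at the left of the shifter. Loose bystander, not to be disturbed. Origin at the centre of its underside
- fan_far: second black cooling fan lying flat, 80 x 80 x 25 mm, on the left of the bench. Loose bystander, not to be disturbed. Origin at the centre of its underside
- mug: blue ceramic mug, 80 mm across, 95 mm high, on the left of the bench. Loose bystander, not to be disturbed. Origin at the centre of its underside
- screwdriver: screwdriver with a yellow handle, 190 mm long, lying on the right of the bench. Loose bystander, not to be disturbed. Origin on its underside
- carton: small blue carton, 90 x 55 x 25 mm, lying on the right of the bench. Loose bystander, not to be disturbed. Origin at the centre of its underside

How it is judged:
By the outcome, as a careful person would: the job done as asked, in the order asked, and still so for the second after the job is handed in, with the robot touching nothing.
It also fails if it takes over 48 s, if anything falls off the work surface, if the arm or the gripper's body presses on something with over 40 N, if the wrist force passes 120 N, or if a joint passes its speed limit or range.

## Working session

There is one attempt and no reset: what is moved stays moved. The work goes in short steps, Python scripts to look and compute and a shell command to move; the robot and the scene stay as the last step left them, time stands still between calls to the robot, and variables do not carry over. Pictures are saved under pics/ and viewed, about 8 in all and at most 12, crops included, and the job is handed in when it is done.

```bash
mkdir -p pics; cat > h.py <<'E'
import numpy as np, cv2
from plant import arm
def cam(n):
    m=arm.camera_model(n)
    K=np.array([[m['fx'],0,m['cx']],[0,m['fy'],m['cy']],[0,0,1.]]);d=np.array(m['dist_coeffs'],float)
    if 'rvec' in m:
        R=cv2.Rodrigues(np.array(m['rvec'],float))[0];t=np.array(m['tvec'],float).ravel()
    else:
        o=arm.get_obs();T=np.array(m['T_tool_cam']);Rw=np.array(o['ee_rot'])@T[:3,:3];c=np.array(o['tcp_pos'])+np.array(o['ee_rot'])@T[:3,3]
        R=Rw.T;t=-R@c
    return K,d,R,t
def ray(n,uv):
    K,d,R,t=cam(n);p=cv2.undistortPoints(np.array([[uv]],float),K,d)[0,0]
    v=R.T@np.array([p[0],p[1],1]);return -R.T@t,v/np.linalg.norm(v)
def tri(obs):
    A=np.zeros((3,3));b=np.zeros(3)
    for n,uv in obs:
        c,v=ray(n,uv);P=np.eye(3)-np.outer(v,v);A+=P;b+=P@c
    x=np.linalg.solve(A,b);return x
def onz(n,uv,z):
    c,v=ray(n,uv);return c+v*(z-c[2])/v[2]
def proj(n,X):
    K,d,R,t=cam(n);return cv2.projectPoints(np.array(X,float).reshape(-1,3),cv2.Rodrigues(R)[0],t,K,d)[0][:,0]
E
python3 - <<'E'
from h import *
o=arm.get_obs();print(o['t'],o['tcp_pos'],np.round(o['ee_rot'],3).tolist(),o['grip_width'])
ims=[]
for n in('scene','side'):
    im=arm.read_camera(n)[:,:,::-1];cv2.imwrite(f'pics/{n}0.png',im)
    for l in('knob','shifter','fan_near','motor','spare_knob'):
        for r in arm.outline_of(l,n)[:2]:
            m=cv2.moments(r['mask'].astype(np.uint8));print(n,l,round(r['p'],2),r['rect'],m['m10']/m['m00'],m['m01']/m['m00'])
print(arm.get_obs()['t'])
E
```

```text
0.0 [ 6.24623576e-01 -1.90467710e-05  2.04825426e-01] [[-0.001, -0.0, 1.0], [-0.0, 1.0, 0.0], [-1.0, -0.0, -0.001]] 1.0012359607086916
scene shifter 0.79 [269.8, 200.9, 351.8, 266.4] 311.9604114713217 235.54239401496258
scene fan_near 0.9 [278.2, 256.0, 305.3, 281.6] 292.7962648556876 268.55517826825127
scene motor 0.75 [343.6, 209.4, 355.2, 224.7] 348.78743961352654 219.92270531400968
scene spare_knob 0.52 [313.4, 202.5, 321.7, 207.6] 319.9583333333333 204.29166666666666
side knob 0.55 [267.0, 212.6, 286.6, 241.2] 276.8695652173913 223.1929347826087
side shifter 0.65 [217.0, 212.7, 307.5, 291.8] 264.5206627309084 254.2692820415159
side fan_near 0.85 [253.4, 202.3, 286.8, 223.3] 268.3106267029973 209.42234332425068
side motor 0.49 [213.6, 279.1, 233.4, 304.9] 223.4486301369863 291.2157534246575
side motor 0.17 [274.7, 127.0, 302.8, 145.3] 289.4270833333333 134.9375
side spare_knob 0.48 [257.4, 293.6, 274.9, 311.2] 266.0763052208835 302.7429718875502
0.6
```

```bash
python3 - <<'E'
import cv2,numpy as np
a=cv2.imread('pics/scene0.png')[170:310,230:390];b=cv2.imread('pics/side0.png')[180:320,190:350]
cv2.imwrite('pics/c0.png',np.vstack([np.hstack([cv2.resize(x,(400,350),interpolation=2) for x in(a,b)]),cv2.resize(np.hstack([cv2.imread('pics/scene0.png'),cv2.imread('pics/side0.png')]),(800,250))]))
E
```

```text
(no output)
```

View pics/c0.png

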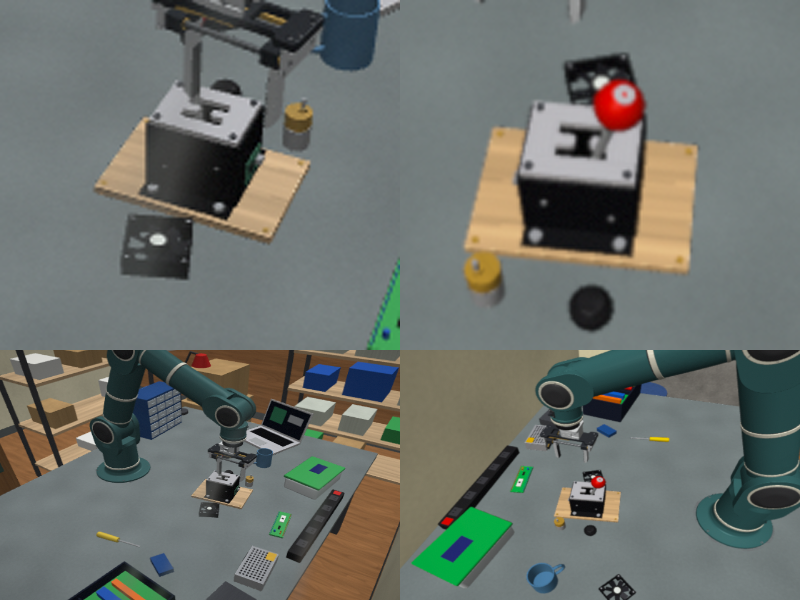

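```bash
python3 - <<'E'
from h import *
S=lambda x,y:(230+x/2.5,170+y/2.5)
D=lambda x,y:(190+(x-400)/2.5,180+y/2.5)
for p in [(173,82),(147,122),(240,140),(265,100)]: print('scene',onz('scene',S(*p),.115).round(4))
for p in [(530,103),(643,107),(637,183),(518,178)]: print('side',onz('side',D(*p),.115).round(4))
print('board side');
for p in [(490,128),(698,145),(689,270),(465,250)]: print(onz('side',D(*p),.012).round(4))
for p in [(94,188),(272,240),(310,160)]: print(onz('scene',S(*p),.012).round(4))
print('knob',onz('side',D(619,105),.229), ray('side',(277,222)))
r=arm.outline_of('knob','side')[0]['mask'];
c,_=cv2.minEnclosingCircle(np.argwhere(r)[:,::-1].astype(np.float32));print(c,_)
print(ray('scene',(300,200)))
im=cv2.imread('pics/side0.png').astype(int);m=(im[:,:,2]>120)&(im[:,:,1]<90)
m[:205]=0;m[245:]=0;m[:,:260]=0;m[:,295:]=0;q=np.argwhere(m)[:,::-1];c,_=cv2.minEnclosingCircle(q.astype(np.float32));print(c,_,onz('side',c,.229))
for n,l,z in(('side','fan_near',.025),('scene','fan_near',.025)):
    r=arm.outline_of(l,n)[0]['rect'];print(l,onz(n,((r[0]+r[2])/2,(r[1]+r[3])/2),.02))
print(arm.get_obs()['t'])
E
```

```text
scene [0.4789 0.1062 0.115 ]
scene [0.4977 0.0184 0.115 ]
scene [0.6108 0.052  0.115 ]
scene [0.5961 0.1388 0.115 ]
side [0.6092 0.0502 0.115 ]
side [0.4929 0.0211 0.115 ]
side [0.473  0.1141 0.115 ]
side [0.5885 0.1422 0.115 ]
board side
[0.6754 0.0263 0.012 ]
[ 0.4361 -0.0196  0.012 ]
[0.4077 0.1383 0.012 ]
[0.6421 0.1832 0.012 ]
[ 0.4447 -0.0243  0.012 ]
[0.6809 0.0192 0.012 ]
[0.6477 0.1799 0.012 ]
knob [0.49323355 0.10878834 0.229     ] (array([0.34220193, 0.61587871, 0.92560383]), array([ 0.17415078, -0.57924353, -0.79633438]))
(275.5, 227.0) 16.347881317138672
(array([ 1.1645432 , -0.97269718,  1.0533724 ]), array([-0.43286866,  0.68401129, -0.58715694]))
(277.2391357421875, 221.78985595703125) 10.31190299987793 [0.49419267 0.10844721 0.229     ]
fan_near [ 0.57017295 -0.0702743   0.02      ]
fan_near [ 0.57338676 -0.07809522  0.02      ]
0.75
```

```bash
python3 -m inch '[[0,[-0.045,0,0],[0,0,0]],[0,[-0.045,0,0],[0,0,0]],[0,[0,0,0],[-0.11,0,0]],[0,[0,0,0],[-0.1,0,0]],[0,[0,0.033,-0.042],[0,0,0]],[0,[0,0.033,-0.042],[0,0,0]],[0,[0,0.033,-0.042],[0,0,0]],[0,[0,0.033,-0.042],[0,0,0]],[0,[0,0,0],[0,0,0]],[0,[0,0,0],[0,0,0]],[0,[0,0,0],[0,0,0]]]' 20
python3 - <<'E'
from h import *
o=arm.get_obs();print(o['t'],o['tcp_pos'],np.round(o['ee_rot'],3).tolist(),o['grip_width'],o['contact_force'])
for n in('scene','side','wrist'):
    cv2.imwrite(f'pics/{n}1.png',arm.read_camera(n)[:,:,::-1])
L=[]
for n in('scene','side'):
    im=cv2.imread(f'pics/{n}1.png').astype(int);m=(im[:,:,2]>120)&(im[:,:,1]<90)
    u,v=proj(n,[[.494,.108,.229]])[0].astype(int);k=np.zeros_like(m);k[v-20:v+20,u-20:u+20]=1
    c,r=cv2.minEnclosingCircle(np.argwhere(m&k)[:,::-1].astype(np.float32));print(n,c,r,onz(n,c,.229));L.append((n,c))
print('tri',tri(L))
a=cv2.imread('pics/scene1.png')[150:290,230:390];b=cv2.imread('pics/side1.png')[180:320,190:350]
w=cv2.imread('pics/wrist1.png')
cv2.imwrite('pics/c1.png',np.vstack([np.hstack([cv2.resize(x,(344,300),interpolation=2) for x in(a,b)]),np.hstack([cv2.resize(w,(400,300)),np.zeros((300,288,3),np.uint8)])]))
E
```

```text
t: 1.85
tcp_pos: [0.4382, 0.0889, 0.2981]
ee_rot: [[0.001, -0.217, 0.976], [-0.001, 0.976, 0.217], [-1.0, -0.001, 0.0]]
contact_force: [-0.2, -0.4, 0.4]
grip_width: 0.102
1.85 [0.43820539 0.08893061 0.29805663] [[0.001, -0.217, 0.976], [-0.001, 0.976, 0.217], [-1.0, -0.001, 0.0]] 0.10189814552492842 [-0.20070274 -0.40007114  0.38059672]
scene (305.0, 172.5) 6.500100135803223 [0.49120922 0.11732483 0.229     ]
side (277.2391357421875, 221.78985595703125) 10.31190299987793 [0.49419267 0.10844721 0.229     ]
tri [0.49387255 0.11176864 0.23306596]
```

View pics/c1.png

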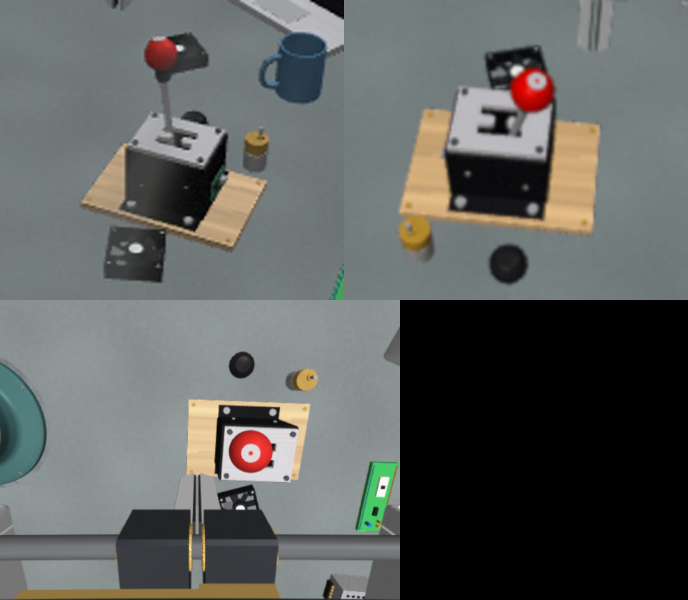

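```bash
python3 - <<'E'
from h import *
W=lambda x,y:(1.4*x,1.4*(y-300))
k=[('scene',(304.9,175.2)),('side',(277.2,221.8)),('wrist',W(250.5,451.5))]
K=tri(k);print('knob',K,[ (proj(n,K)-uv).round(1).tolist() for n,uv in k])
P=[onz('wrist',W(*p),.115) for p in[(220,479),(294.5,482),(298,428)]];print(np.round(P,4))
c=(P[0]+P[2])/2;print('gate',c)
d=P[1]-P[0];print('yaw',np.arctan2(d[1],d[0]))
B=[onz('wrist',W(*p),.012) for p in[(189,400.5),(309.5,405),(300,480),(188,474)]];print(np.round(B,4))
d=B[1]-B[0];print('yaw',np.arctan2(d[1],d[0]))
R=np.array(arm.get_obs()['ee_rot']);p=arm.get_obs()['tcp_pos']
for g in(c,np.array([.542,.081,.115])):print('knob rel gate, tool axes',R.T@(K-g))
print('knob rel tcp',R.T@(K-p))
E
```

```text
knob [0.49555063 0.10897359 0.2262288 ] [[[-0.2, -0.3]], [[-0.6, 0.8]], [[-0.7, 2.2]]]
[[0.4917 0.0301 0.115 ]
 [0.6148 0.052  0.115 ]
 [0.5905 0.1401 0.115 ]]
gate [0.54107609 0.08506392 0.115     ]
yaw 0.17607129901155466
[[ 0.4121  0.1388  0.012 ]
 [ 0.6454  0.1813  0.012 ]
 [ 0.6796  0.0269  0.012 ]
 [ 0.442  -0.0119  0.012 ]]
yaw 0.18050992490262782
knob rel gate, tool axes [-0.11124301  0.03304415 -0.0393594 ]
knob rel gate, tool axes [-0.11124804  0.0372117  -0.03938371]
knob rel tcp [0.07136433 0.00765191 0.0601974 ]
```

```bash
python3 -m inch '[[0,[0,0.008,0],[0.03,0,0]],[0,[0.03,0,0],[0,0,0]],[0,[0.03,0,0],[0,0,0]],[0,[0.028,0,0],[0,0,0]],[0,[0,0,0],[0,0,0]],[0,[0,0,0.008],[0,0,0]],[0,[0,0,0.008],[0,0,0]],[0,[0,0,0],[0,0,0]]]'
python3 - <<'E'
from h import *
for n in('scene','side','wrist'):
    cv2.imwrite(f'pics/{n}2.png',arm.read_camera(n)[:,:,::-1])
a=cv2.imread('pics/scene2.png')[130:270,230:390];b=cv2.imread('pics/side2.png')[160:300,190:350]
w=cv2.imread('pics/wrist2.png')
cv2.imwrite('pics/c2.png',np.vstack([np.hstack([cv2.resize(x,(344,300),interpolation=2) for x in(a,b)]),np.hstack([cv2.resize(w,(400,300)),np.zeros((300,288,3),np.uint8)])]))
E
```

```text
t: 2.8
tcp_pos: [0.4589, 0.0978, 0.2089]
ee_rot: [[0.001, -0.18, 0.984], [-0.0, 0.984, 0.18], [-1.0, -0.001, 0.001]]
contact_force: [-0.4, 0.2, -0.3]
grip_width: 0.006
```

View pics/c2.png

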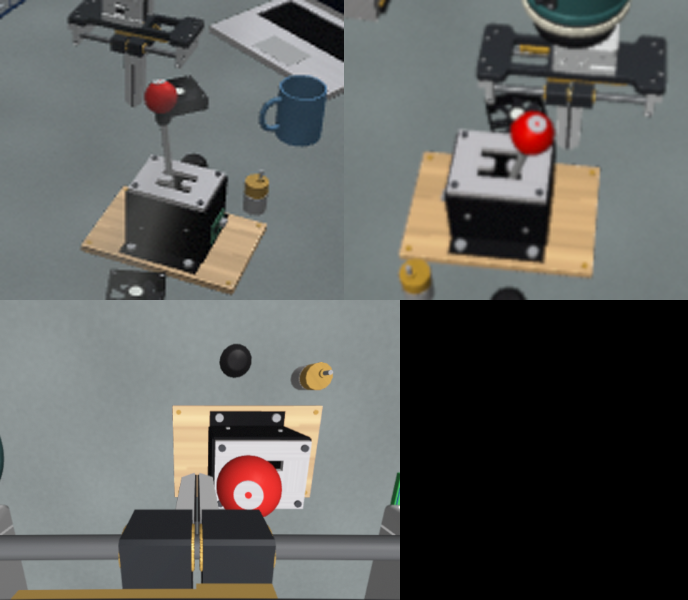

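```bash
cat > meas.py <<'E'
import sys
from h import *
G=np.array([.5415,.0825]);Y=0.188
f=np.array([np.cos(Y),np.sin(Y)]);l=np.array([-f[1],f[0]])
L=[];g=sys.argv[1:3];guess=G+f*float(g[0])+l*float(g[1])
T=sys.argv[3]
o=arm.get_obs();print('tcp rel gate f,l',f@(np.array(o['tcp_pos'])[:2]-G),l@(np.array(o['tcp_pos'])[:2]-G),o['t'],o['contact_force'])
for n in('scene','side','wrist'):
    im=arm.read_camera(n)[:,:,::-1];cv2.imwrite(f'pics/{n}{T}.png',im);im=im.astype(int)
    m=(im[:,:,2]>80)&(im[:,:,2]>1.9*im[:,:,1])&(im[:,:,2]>1.9*im[:,:,0])
    u,v=proj(n,[[*guess,.233]])[0].astype(int);h=80 if n=='wrist' else 22
    k=np.zeros_like(m);k[max(0,v-h):v+h,max(0,u-h):u+h]=1
    q=np.argwhere(m&k)[:,::-1].astype(np.float32)
    if len(q)<20:continue
    c,r=cv2.minEnclosingCircle(q);x=onz(n,c,.233);print(n,np.round(c,1),round(r,1),'f,l',(f@(x[:2]-G)).round(4),(l@(x[:2]-G)).round(4))
    if n!='scene' or len(q)>.75*np.pi*r*r: L.append((n,c))
if len(L)>1:
    x=tri(L);print('tri f,l,z',f@(x[:2]-G),l@(x[:2]-G),x[2])
a=cv2.imread(f'pics/scene{T}.png')[130:270,230:390];b=cv2.imread(f'pics/side{T}.png')[160:300,190:350]
w=cv2.imread(f'pics/wrist{T}.png')
cv2.imwrite(f'pics/c{T}.png',np.vstack([np.hstack([cv2.resize(x,(344,300),interpolation=2) for x in(a,b)]),np.hstack([cv2.resize(w,(400,300)),np.zeros((300,288,3),np.uint8)])]))
E
python3 meas.py -.04 .035 2b
python3 -m inch '[[0,[0,0,0.005],[0,0,0]],[0,[0,0,0.005],[0,0,0]],[0,[0,0,0.005],[0,0,0]],[0,[0,0,0.005],[0,0,0]],[0,[0,0,0],[0,0,0]]]'
python3 meas.py -.02 .035 3
```

```text
tcp rel gate f,l -0.07960029954529327 0.030584802319117702 2.95 [-0.32204973  0.38261781 -0.98299281]
scene [304.2 174.2] 7.3 f,l -0.0391 0.0278
side [277.1 221.6] 10.4 f,l -0.0416 0.0368
wrist [350.5 262.5] 46.3 f,l -0.0411 0.0391
tri f,l,z -0.04097779032288634 0.035223084371617995 0.2285619629695398
t: 3.6
tcp_pos: [0.4777, 0.1015, 0.2083]
ee_rot: [[-0.002, -0.18, 0.984], [-0.001, 0.984, 0.18], [-1.0, -0.001, -0.002]]
contact_force: [-4.0, -0.3, 2.1]
grip_width: 0.005
tcp rel gate f,l -0.059106783035234714 0.030613704319298506 3.6 [-4.02406236 -0.25378408  2.14943325]
scene [309.3 174.2] 7.4 f,l -0.0249 0.0341
side [269.6 220.4] 10.6 f,l -0.0244 0.0353
wrist [343.6 263.9] 46.8 f,l -0.0242 0.0383
tri f,l,z -0.024583570026443034 0.03616496312311907 0.23214087112813642
```

```bash
python3 -m inch '[[0,[0,0,0.006],[0,0,0]],[0,[0,0,0.006],[0,0,0]],[0,[0,0,0.006],[0,0,0]],[0,[0,0,0.005],[0,0,0]],[0,[0,0,0],[0,0,0]]]'
python3 meas.py 0 .035 4
```

```text
t: 4.25
tcp_pos: [0.5018, 0.1059, 0.2084]
ee_rot: [[-0.001, -0.18, 0.984], [-0.001, 0.984, 0.18], [-1.0, -0.001, -0.001]]
contact_force: [-2.6, -0.6, 0.9]
grip_width: 0.003
tcp rel gate f,l -0.03457967756140613 0.030411675984034072 4.25 [-2.62727667 -0.57845311  0.91130277]
scene [317. 176.] 7.3 f,l 0.0 0.034
side [259.5 219. ] 10.3 f,l -0.0009 0.0335
wrist [344.2 264.8] 47.5 f,l 0.0006 0.0375
tri f,l,z -0.002661493397892431 0.04378974052121702 0.2466043516155588
```

View pics/c4.png

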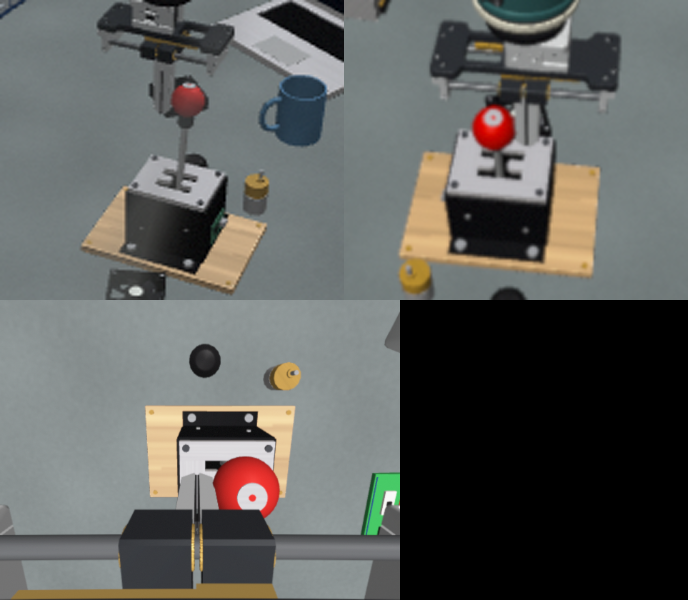

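```bash
python3 -m inch '[[0,[0,0,-0.02],[0,0,0]],[0,[0,0.028,0],[0,0,0]],[0,[0,0.028,0],[0,0,0]],[0,[0,0,0.028],[0,0,0]],[0,[0,0,0.027],[0,0,0]],[0,[0,0,0],[0,0,0]],[0,[0,-0.006,0],[0,0,0]],[0,[0,-0.006,0],[0,0,0]],[0,[0,0,0],[0,0,0]]]'
python3 meas.py 0 .035 5
```

```text
t: 5.3
tcp_pos: [0.5279, 0.1558, 0.2091]
ee_rot: [[0.003, -0.179, 0.984], [-0.0, 0.984, 0.179], [-1.0, -0.001, 0.003]]
contact_force: [-0.1, -0.4, 0.5]
grip_width: 0.007
tcp rel gate f,l 0.00029221382818885586 0.07455666203369202 5.3 [-0.14889766 -0.37708009  0.5082899 ]
scene [317. 176.] 7.3 f,l 0.0 0.034
side [265.  220.5] 6.8 f,l -0.0139 0.0365
wrist [275.  341.6] 44.6 f,l 0.0003 0.0365
tri f,l,z -3.873653874142273e-05 -0.051923958587411105 0.11588488746170628
```

```bash
python3 -m inch '[[0,[0,-0.005,0],[0,0,0]],[0,[0,-0.005,0],[0,0,0]],[0,[0,-0.005,0],[0,0,0]],[0,[0,-0.005,0],[0,0,0]],[0,[0,-0.005,0],[0,0,0]],[0,[0,0,0],[0,0,0]]]'
python3 meas.py 0 .018 6
```

```text
t: 6.05
tcp_pos: [0.5326, 0.1317, 0.2102]
ee_rot: [[0.005, -0.182, 0.983], [0.002, 0.983, 0.182], [-1.0, 0.001, 0.005]]
contact_force: [-0.5, 2.6, 0.7]
grip_width: 0.008
tcp rel gate f,l 0.0004484044570830625 0.05003541933090693 6.05 [-0.52946265  2.63010786  0.66246075]
scene [314.8 178.3] 7.4 f,l -0.0016 0.0198
side [267. 216.] 5.4 f,l -0.0169 0.0232
wrist [275. 332.] 45.0 f,l 0.0002 0.0172
tri f,l,z -0.0002616181945167861 -0.08442967238333396 0.09232668587263827
```

```bash
python3 -m inch '[[0,[0,-0.006,0],[0,0,0]],[0,[0,-0.006,0],[0,0,0]],[0,[0,-0.006,0],[0,0,0]],[0,[0,-0.006,0],[0,0,0]],[0,[0,-0.006,0],[0,0,0]],[0,[0,-0.006,0],[0,0,0]],[0,[0,-0.006,0],[0,0,0]],[0,[0,-0.005,0],[0,0,0]],[0,[0,0,0],[0,0,0]]]'
python3 meas.py 0 -.030 7
```

```text
t: 7.1
tcp_pos: [0.5416, 0.0817, 0.2097]
ee_rot: [[0.004, -0.182, 0.983], [0.002, 0.983, 0.182], [-1.0, 0.001, 0.004]]
contact_force: [-1.5, 2.3, 0.8]
grip_width: 0.004
tcp rel gate f,l -8.907226779004196e-05 -0.0007894179196123444 7.1 [-1.5135793   2.28024309  0.75015228]
scene [308.8 187. ] 7.5 f,l -0.0014 -0.0307
side [263.3 196.8] 9.5 f,l -0.0012 -0.0339
wrist [274. 326.] 40.0 f,l -0.0006 -0.0296
tri f,l,z -0.0016424279023365925 -0.023807698326402886 0.2431828391027236
```

View pics/c7.png

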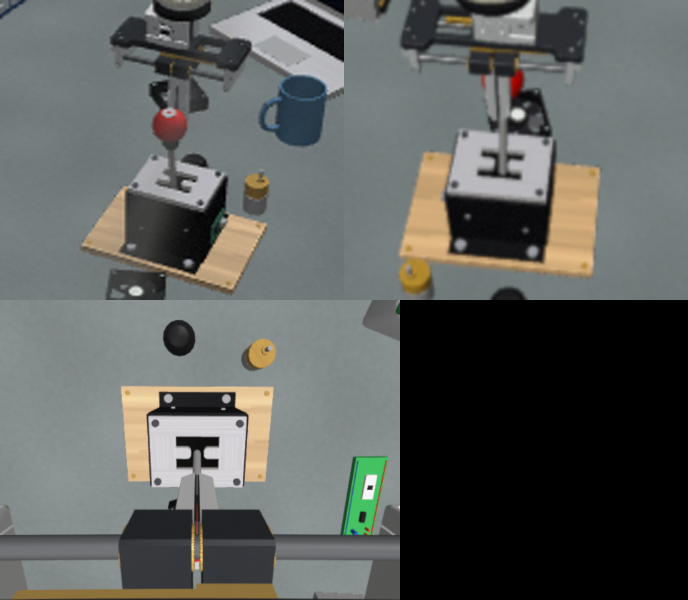

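```bash
python3 -m inch '[[0,[0,-0.003,0],[0,0,0]],[0,[0,0,0],[0,0,0]]]'; python3 -m inch '[[0,[0,-0.003,0],[0,0,0]],[0,[0,0,0],[0,0,0]]]'
```

```text
t: 7.45
tcp_pos: [0.5419, 0.08, 0.2097]
ee_rot: [[0.004, -0.184, 0.983], [0.002, 0.983, 0.184], [-1.0, 0.001, 0.004]]
contact_force: [-0.0, 0.8, 1.2]
grip_width: 0.003
t: 7.65
tcp_pos: [0.5423, 0.0771, 0.2095]
ee_rot: [[0.003, -0.185, 0.983], [0.002, 0.983, 0.185], [-1.0, 0.001, 0.004]]
contact_force: [0.0, 1.3, 0.4]
grip_width: 0.005
```

```bash
python3 -m inch '[[0,[0,0.015,0],[0,0,0]],[0,[0,0,-0.028],[0,0,0]],[0,[0,0,-0.027],[0,0,0]],[0,[0,-0.023,0],[0,0,0]],[0,[0,-0.023,0],[0,0,0]],[0,[0,0,0],[0,0,0]]]'
python3 meas.py 0 -.036 8
```

```text
t: 8.25
tcp_pos: [0.4913, 0.0403, 0.2093]
ee_rot: [[0.004, -0.188, 0.982], [0.001, 0.982, 0.188], [-1.0, 0.001, 0.004]]
contact_force: [-0.1, 0.4, -0.2]
grip_width: 0.002
tcp rel gate f,l -0.057243636838058616 -0.032088572068244225 8.25 [-0.0710991   0.41166468 -0.21390369]
scene [308.  188.4] 7.4 f,l -0.001 -0.0386
side [263.7 195.4] 9.8 f,l -0.0016 -0.0382
wrist [382.8 288.2] 48.3 f,l 0.0002 -0.0357
tri f,l,z -0.0026019685454087547 -0.031620639987831434 0.2405677505617967
```

View pics/c8.png

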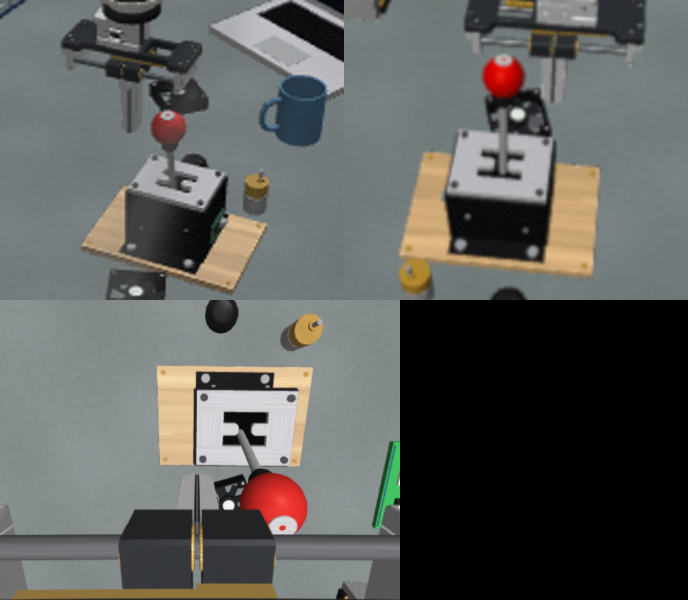

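```bash
python3 -m inch '[[0,[0,-0.004,0.012],[0,0,0]],[0,[0,0,0.006],[0,0,0]],[0,[0,0,0.006],[0,0,0]],[0,[0,0,0.006],[0,0,0]],[0,[0,0,0.006],[0,0,0]],[0,[0,0,0.006],[0,0,0]],[0,[0,0,0],[0,0,0]]]'
python3 meas.py 0.02 -.036 9
```

```text
t: 9.1
tcp_pos: [0.5364, 0.0503, 0.2087]
ee_rot: [[0.002, -0.194, 0.981], [0.002, 0.981, 0.194], [-1.0, 0.002, 0.002]]
contact_force: [-2.1, -1.7, 1.3]
grip_width: 0.004
tcp rel gate f,l -0.011027772290222825 -0.030642605161792073 9.1 [-2.05894182 -1.70404047  1.29586496]
scene [315.8 190.7] 7.5 f,l 0.0244 -0.0406
side [253.5 194.8] 9.6 f,l 0.023 -0.0377
wrist [343.4 284.1] 46.5 f,l 0.0244 -0.0343
tri f,l,z 0.021528841707084707 -0.02870030127495655 0.24360629874635067
```

```bash
python3 -m inch '[[0,[0,0,0.006],[0,0,0]],[0,[0,0,0.006],[0,0,0]],[0,[0,0,0.006],[0,0,0]],[0,[0,0,0.003],[0,0,0]],[0,[0,0,0],[0,0,0]]]'; python3 -m inch '[[0,[0,0,0.003],[0,0,0]],[0,[0,0,0],[0,0,0]]]'
```

```text
t: 9.75
tcp_pos: [0.5573, 0.0545, 0.2083]
ee_rot: [[0.0, -0.194, 0.981], [0.002, 0.981, 0.194], [-1.0, 0.002, 0.0]]
contact_force: [-2.5, -0.4, 0.2]
grip_width: 0.005
t: 9.95
tcp_pos: [0.5604, 0.0551, 0.2082]
ee_rot: [[-0.0, -0.194, 0.981], [0.002, 0.981, 0.194], [-1.0, 0.002, 0.0]]
contact_force: [-1.0, -0.2, -0.6]
grip_width: 0.003
```

```bash
for i in 1; do :; done; python3 -m inch '[[0,[0,0,0.002],[0,0,0]],[0,[0,0,0],[0,0,0]]]'; python3 -m inch '[[0,[0,0,0.002],[0,0,0]],[0,[0,0,0],[0,0,0]]]'
```

```text
t: 10.15
tcp_pos: [0.5624, 0.0555, 0.2082]
ee_rot: [[-0.0, -0.194, 0.981], [0.002, 0.981, 0.194], [-1.0, 0.002, 0.0]]
contact_force: [-1.6, -0.4, -2.0]
grip_width: 0.007
t: 10.35
tcp_pos: [0.5637, 0.0557, 0.208]
ee_rot: [[-0.002, -0.194, 0.981], [0.002, 0.981, 0.194], [-1.0, 0.002, -0.002]]
contact_force: [-5.0, -1.1, 0.5]
grip_width: 0.008
```

```bash
python3 meas.py 0.048 -.036 10
```

```text
tcp rel gate f,l 0.01683894997082672 -0.030452553145731497 10.35 [-4.99076863 -1.0736235   0.54872016]
scene [325. 194.] 7.8 f,l 0.0544 -0.0455
side [242.5 195.5] 9.6 f,l 0.0488 -0.0328
wrist [338.5 280.5] 45.1 f,l 0.0502 -0.0317
tri f,l,z 0.051055157535216195 -0.03643365769812286 0.2266050501471384
```

```bash
python3 -m inch '[[0,[0,0,0.002],[0,0,0]],[0,[0,0,0],[0,0,0]]]'; python3 -m inch '[[0,[0,0,0.002],[0,0,0]],[0,[0,0,0],[0,0,0]]]'
```

```text
t: 10.7
tcp_pos: [0.5645, 0.0558, 0.2078]
ee_rot: [[-0.004, -0.194, 0.981], [0.001, 0.981, 0.194], [-1.0, 0.002, -0.004]]
contact_force: [-6.6, -0.4, 3.0]
grip_width: 0.002
t: 10.9
tcp_pos: [0.5649, 0.0557, 0.2078]
ee_rot: [[-0.008, -0.193, 0.981], [0.0, 0.981, 0.193], [-1.0, 0.002, -0.008]]
contact_force: [-8.1, -0.0, 4.7]
grip_width: 0.006
```

```bash
python3 -m inch '[[0,[0,0,-0.02],[0,0,0]],[0,[0,0,-0.03],[0,0,0]],[0,[0,0,-0.03],[0,0,0]],[0,[-0.04,0,0],[0,0,0]],[0,[-0.04,0,0],[0,0,0]],[0,[0,0,0],[0,0,0]],[0,[0,0,0],[0,0,0]]]'
python3 meas.py 0.05 -.036 11
```

```text
t: 11.6
tcp_pos: [0.4854, 0.0403, 0.2917]
ee_rot: [[-0.002, -0.194, 0.981], [0.002, 0.981, 0.194], [-1.0, 0.002, -0.002]]
contact_force: [-0.2, 0.1, -0.1]
grip_width: 0.005
tcp rel gate f,l -0.06301373181604154 -0.030940819983676565 11.6 [-0.24789688  0.07254819 -0.13613856]
scene [325. 194.] 7.8 f,l 0.0544 -0.0455
side [242.3 195.6] 9.5 f,l 0.0492 -0.0325
wrist [420.6 233. ] 32.7 f,l 0.048 -0.0332
tri f,l,z 0.050990634584688777 -0.036429548257298466 0.22668674377888937
```

View pics/c11.png

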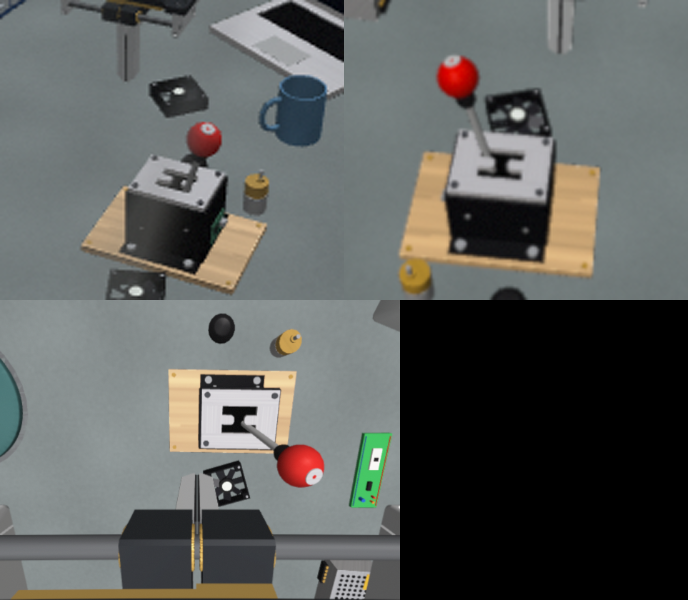

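The lever stands in the front right slot, with the knob about 51 mm forward and 36 mm right. The robot is clear of it and the bystanders are in place.

```bash
python3 -c "
from plant import arm
print(arm.finish_job())"
```

```text
the job is handed in; nothing more can be done
None
```

The lever is in third, fully home, and the job is handed in. With the fingers closed, I pushed the red knob forward from second to neutral. I then pushed it right across the cross slot from its left side, and forward into third from behind until it reached the stop.

- **Force:** readings between moves stayed around 2–5 N during the pushes, and reached about 9 N at the stop. There the fingers advanced only 0.4 mm for a commanded 2 mm.
- **Route:** the camera put the knob within about 2 mm of neutral before and during the crossing, so it did not enter first or fourth.
- **Final position:** after I backed the arm off, the three cameras together put the knob about 51 mm forward and 36 mm right of the gate centre, unchanged from before. The robot was touching nothing and its clock read about 12 s.
- **Bystanders:** the fans, motor, spare knob and mug that show in the last pictures looked unmoved. The screwdriver and carton were outside those crops, and the arm did not go near them.
- **Disagreement:** the single-camera estimates of the knob's sideways position differed by up to 13 mm (33 to 46 mm right). They assume a fixed knob height, which is wrong when the lever leans. Some combined estimates along the way were also off because a finger partly hid the knob, and I went by the pictures and the contact geometry there.

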